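Sort spray-gun parts and gather the nozzles in one corner of a tilted tote

ROBOT

A 6-joint arm with a two-finger parallel gripper is mounted at the origin on a cart in front of the work surface, level with it; the furniture and walls round the work are solid. World frame = base frame: x ahead of the robot, y to its left, z up, the work surface at z = 0. Lengths are in m, angles in degrees, forces in N, time in s.
With the tool pointing down it reaches from about 0.325 to 0.775 m from the base axis. Payload 5.5 kg.
Tool frame: the origin (TCP) lies at the centre of the arm's flange, where the gripper is bolted on; the fingertips stand 182 mm ahead of it and the grasp point (between the pads) lies 163 mm ahead of it; z points along the fingers, y is the line along which they close (so a half turn about z gives the same grasp; the last joint's range is limited). The gripper opens to 88 mm and grips with 3 to 60 N. Pads are 20 mm wide; open, the fingers measure 115 mm over their backs; the gripper's body (75 mm by 178 mm) begins 61 mm behind the grasp point.
Start: joints at [73.298, 5.22, 70.514, -0, 104.267, -3.249], TCP at [0.14, 0.584, 0.405] pointing down, gripper open.
Joint ranges: [-164.24, 164.24], [-49.07, 125.15], [9.68, 141.18], [-86.29, 266.29], [3.28, 154.24], [-151.56, 151.56]. Speed limits (degrees/s): [147.25, 147.25, 172.46, 180, 180, 180].

INTERFACE

Orientations are given as [roll, pitch, yaw] about the fixed x, y, z axes, in that order (R = Rz(yaw) Ry(pitch) Rx(roll)).
In Python, from station import r gives the robot as it stands. The module is installed in compiled form; this text tells all that it offers. Calls block until the motion is done:
- r.reach(position, orientation): joint-space move of the TCP to a pose.
- r.servo_line(position, rotation=None, speed=0.15): straight line of the TCP; rotation=None keeps the orientation; speed is the mean speed in m/s.
- r.move_joints(angles): joint-space move.
- r.let_go() and r.grab(squeeze=None): open the fingers fully, or close them until they stop; squeeze is the grip in N (None keeps the last).
- r.wait(seconds).
- r.inverse_kinematics(position, orientation): joint angles nearest the present ones, or None.
- r.sense(): the state.
- r.snapshot(name): name is "scene" or "top" or "wrist"; returns a dict with "frame" (480x640x3 uint8, red, green, blue), "fx", "fy", "cx", "cy" (pixels), "R" (3x3) and "t" (3): a world point X has camera coordinates R X + t. Camera axes: x right, y down, z forward; pixel columns grow to the right and rows downward; lengths in m; the calibration is good to about 2 mm. A picture is of the moment at which its call begins. There is no depth.
A pose or a line that the arm cannot do raises r.IKError and nothing moves.
- r.hand_in(): hands the job in; it is judged then, once.
The state is a dict: "clock": time; "joints": joint angles; "joint_vel": joint speeds; "joint_torque": joint torques, N m; "tcp_pos": TCP position; "orientation": TCP orientation; "contact_force": force on the tool from outside, world axes, zero at the start; "torque": the same for the moment, N m; "opening": finger opening in m; "gripper_force": force on a finger pad.
Only numpy, scipy, OpenCV 4.12 (cv2) and the standard library are available. Lean on these libraries where they do the work, as an engineer would, in place of code of your own. Each camera call takes 0.05 s, during which the arm holds its last target. There are 200 camera calls.

TASK

Sort the two spray-gun parts lying loose on the bench left of the balance: the fluid nozzle goes into the metal tote with the other nozzles, the air cap into the shallow bin with the other air cap. Then pick up the tote, tilt it until all three nozzles have slid together into its cut-off corner, and finish still holding it in the air like that, tilted and steady. Leave the spanner and the marker pen where they are.

Things in the scene. Friction and masses are not known exactly. Their poses are not given: they have to be found in the camera images.
- tote: open polished-metal tote on the bench right of the balance, 140 mm (x) by 110 mm (y), walls 36 mm high, walls and floor 4 mm thick, 0.22 kg; origin at the centre of its underside, z up; its x axis starts within 25 degrees of world x. Nozzles slide on its metal from about 20 degrees of tilt, readily at 30 to 40. One corner, at -x, +y, is cut off; the other three are square
- tote_corner (a point): point on the tote's inner floor at the cut-off corner, in the middle of the 37 mm wide slanting wall that replaces the corner (26 mm taken off each side); at (-54, 39, 4) mm in the tote's frame
- tote_grip (a point): centre of the wooden grip bar of the tote's fixed arch handle, which crosses the tote's middle along its y axis on two straps; the bar is 118 mm long, 14 mm thick in x, and spans 69 to 91 mm above the underside, open beneath; this point is 80 mm above the underside
- bin: shallow open grey plastic bin, fixed on the bench left of the balance, 90 mm (x) by 110 mm (y), 30 mm high, walls and floor 4 mm; origin at the centre of its underside; one air cap lies in its -y half, by the balance; the +y half is empty
- nozzle_1: brass-coloured spray-gun fluid nozzle with a hexagonal foot and a conical top, 14 x 16 mm across, 26 mm tall, 20 g; origin at the centre of its foot; stands in the +x half of the tote at the start
- nozzle_2: brass-coloured spray-gun fluid nozzle with a hexagonal foot and a conical top, 14 x 16 mm across, 26 mm tall, 20 g; origin at the centre of its foot; stands in the +x half of the tote at the start
- nozzle_3: brass-coloured spray-gun fluid nozzle with a hexagonal foot and a conical top, 14 x 16 mm across, 26 mm tall, 20 g; origin at the centre of its foot; stands loose on the bench left of the balance at the start
- cap_1: spray-gun air cap, a 30 mm round ring with two small horns; the ring that can be gripped is 12 mm high, 24 mm over the horns, 40 g; origin at the centre of its underside; lies in the bin at the start
- cap_2: spray-gun air cap, a 30 mm round ring with two small horns; the ring that can be gripped is 12 mm high, 24 mm over the horns, 40 g; origin at the centre of its underside; lies loose on the bench left of the balance at the start
- balance: mixing balance fixed on the bench between the two work places; its round pan, 275 mm wide, has its rim 106 mm above the bench; the pan's centre lies about 38 mm along x from this origin
- meter_beige: beige gun-shaped dryer standing behind the balance on a yellow foot, fixed; its head lies 0.2 to 0.3 m above the bench and reaches about 65 mm from this origin towards the robot and 50 mm to each side: pass in front of it when crossing the balance
- meter_grey: dark grey gun-shaped dryer, fixed, right of the tote; its foot is about 125 mm wide, its head lies 0.2 to 0.3 m above the bench and reaches about 90 mm from this origin towards the robot and 80 mm to the left: keep the arm clear of it
- spanner: flat spanner, 28 x 176 x 9 mm, lying at the right front of the bench; to be left alone
- pen: marker pen and its cap, 133 x 50 x 15 mm, lying at the left edge of the bench; to be left alone

How it is judged (in metres and radians):
On the way, in this order (a step that is already met when the one before it is completed fails the run):
1. the loose nozzle is in the tote and the loose air cap is in the bin, the tote still standing level (x of nozzle_1 in the frame of tote between -0.07 and 0.07 m and y of nozzle_1 in the frame of tote between -0.055 and 0.055 m and z of nozzle_1 in the frame of tote between -0.005 and 0.04 m and x of nozzle_2 in the frame of tote between -0.07 and 0.07 m and y of nozzle_2 in the frame of tote between -0.055 and 0.055 m and z of nozzle_2 in the frame of tote between -0.005 and 0.04 m and x of nozzle_3 in the frame of tote between -0.07 and 0.07 m and y of nozzle_3 in the frame of tote between -0.055 and 0.055 m and z of nozzle_3 in the frame of tote between -0.005 and 0.04 m and x of cap_1 in the frame of bin between -0.045 and 0.045 m and y of cap_1 in the frame of bin between -0.055 and 0.055 m and z of cap_1 in the frame of bin between -0.005 and 0.03 m and x of cap_2 in the frame of bin between -0.045 and 0.045 m and y of cap_2 in the frame of bin between -0.055 and 0.055 m and z of cap_2 in the frame of bin between -0.005 and 0.03 m and angle between tote's own z axis and vertical below 0.1 rad), for 0.2 s.
2. the tote is held tilted in the air (angle between tote's own z axis and vertical between 0.3 and 1.1 rad and height (world z) of tote_corner above 0.03 m and contact force between the fingers and tote above 1 N and contact force between tote and balance below 0.1 N and contact force between tote and bin below 0.1 N), for 0.2 s.
At the end, for the whole second after the job is handed in: All three nozzles lie in the tote within 55 mm of its cut-off corner, both air caps are in the bin, and the gripper holds the tote still (under 30 mm/s), tilted 17 to 63 degrees, that corner over 30 mm above the bench, nothing else carrying it (all of step 2 and x of nozzle_1 in the frame of tote between -0.07 and 0.07 m and y of nozzle_1 in the frame of tote between -0.055 and 0.055 m and z of nozzle_1 in the frame of tote between -0.005 and 0.04 m and x of nozzle_2 in the frame of tote between -0.07 and 0.07 m and y of nozzle_2 in the frame of tote between -0.055 and 0.055 m and z of nozzle_2 in the frame of tote between -0.005 and 0.04 m and x of nozzle_3 in the frame of tote between -0.07 and 0.07 m and y of nozzle_3 in the frame of tote between -0.055 and 0.055 m and z of nozzle_3 in the frame of tote between -0.005 and 0.04 m and x of cap_1 in the frame of bin between -0.045 and 0.045 m and y of cap_1 in the frame of bin between -0.055 and 0.055 m and z of cap_1 in the frame of bin between -0.005 and 0.03 m and x of cap_2 in the frame of bin between -0.045 and 0.045 m and y of cap_2 in the frame of bin between -0.055 and 0.055 m and z of cap_2 in the frame of bin between -0.005 and 0.03 m and distance between each of nozzle_1, nozzle_2, nozzle_3 and tote_corner below 0.055 m and linear speed of tote below 0.03 m/s and angular speed of tote below 0.2 rad/s); the arm keeps its last pose, push and grip.
It fails at once if the spanner is shifted by more than 40 mm (distance of spanner from where it was at the start of the episode above 0.04 m).
It fails at once if the pen is shifted by more than 40 mm (distance of pen from where it was at the start of the episode above 0.04 m).
It also fails if it takes over 69 s, if anything falls off the work surface, if the arm or the gripper's body presses on something with over 40 N, if the wrist force passes 120 N, or if a joint passes its speed limit or range.

## Working session

There is one attempt and no reset: what is moved stays moved. The work goes in short steps, each a Python script; the robot and the scene stay as the last script left them, time stands still between calls to the robot, and variables do not carry over. Pictures are saved under pics/ and viewed, at most 13 in all, crops included, and the job is handed in when it is done.

```bash
mkdir -p pics; cat > h.py <<'E'
from station import r
import numpy as np, cv2
def snap(cam,name=None):
    s=r.snapshot(cam)
    if name: cv2.imwrite(f'pics/{name}.png',s['frame'][:,:,::-1])
    return s
def ray(s,u,v,z):
    R=np.array(s['R']);t=np.array(s['t'])
    d=R.T@np.array([(u-s['cx'])/s['fx'],(v-s['cy'])/s['fy'],1]);c=-R.T@t
    return c+d*(z-c[2])/d[2]
def proj(s,X):
    p=np.array(s['R'])@np.array(X)+np.array(s['t'])
    return p[0]/p[2]*s['fx']+s['cx'],p[1]/p[2]*s['fy']+s['cy']
E
python3 - <<'E'
from h import *
for c in ('scene','top','wrist'):
    s=snap(c,c); R=np.array(s['R']); print(c,s['fx'],-R.T@np.array(s['t']),R[2])
print(r.sense())
E
```

```text
scene 541.1366536339733 [-0.15567688  0.90428765  1.06401717] [ 0.45380922 -0.56493205 -0.6891364 ]
top 488.74270306647765 [0.30440686 0.07879814 1.18336397] [ 0.1861784  -0.01391127 -0.98241747]
wrist 426.2729017341144 [0.07442837 0.59854165 0.38363878] [ 0.23969624 -0.05863492 -0.96907567]
{'clock': 0.15, 'joints': array([ 7.32988767e+01,  5.25427886e+00,  7.05650175e+01, -1.38708725e-03,
        1.04266686e+02, -3.25050095e+00]), 'joint_vel': array([-0.03425777, -0.00054328, -0.18676508,  0.0046482 ,  0.12167998,
       -0.04081657]), 'joint_torque': array([ 9.42275656e-04, -4.47047639e+01, -4.06907594e+01,  6.98483968e-02,
        2.74541799e-02, -1.24176695e-04]), 'tcp_pos': array([0.13960407, 0.58358834, 0.40376512]), 'orientation': array([-1.79914080e+02, -3.53268256e-03,  1.66549034e+02]), 'contact_force': array([ 0.86126664, -0.20715075, -0.15413723]), 'torque': array([ 0.00552559, -0.01813985, -0.00447133]), 'gripper_force': 0.0, 'opening': 0.0878722956304286}
```

View pics/top.png

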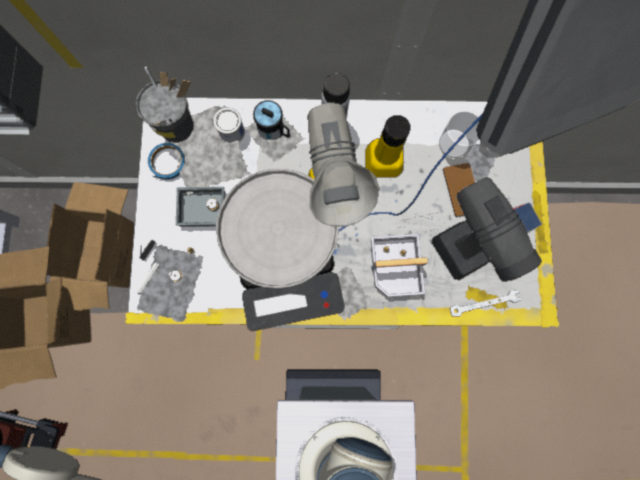

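View pics/scene.png

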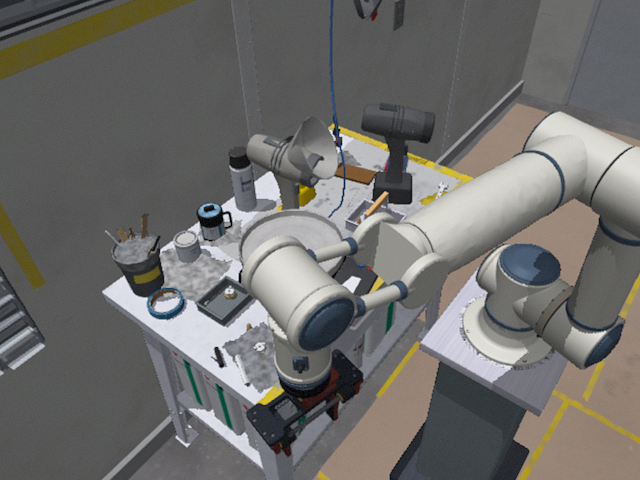

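View pics/wrist.png

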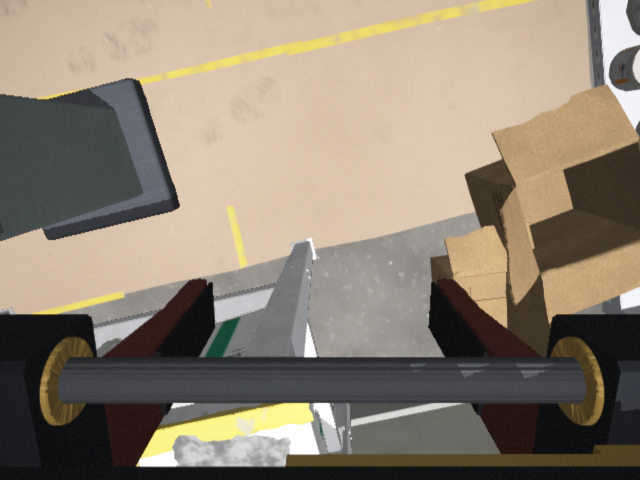

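The top view shows the loose nozzle at about (191,250) and the loose cap at about (175,275). The bin is centred at (202,207) with cap_1 at (212,205). The tote is around (398,267), its handle runs (376,264)-(427,261), and its cut corner is bottom left at about (378,292). The wrist view is off the bench. I'll zoom in on the top view.

```bash
python3 - <<'E'
from h import *
s=snap('top'); np.savez('top.npz',**s); f=s['frame'][:,:,::-1]
a=cv2.resize(f[175:300,130:235],None,fx=4,fy=4,interpolation=cv2.INTER_CUBIC)[:500]
b=cv2.resize(f[225:310,360:440],None,fx=4.7,fy=4.7,interpolation=cv2.INTER_CUBIC)
im=np.zeros((500,800,3),np.uint8); im[:,:420]=a; b=b[:,:376]; im[:b.shape[0],422:422+b.shape[1]]=b
cv2.imwrite('pics/crop.png',im)
for n,u,v,z in [('noz',191,250,.02),('cap2',175,275,.012),('bin',202,207,.03),('cap1',212,205,.015),('h1',377,264,.08),('h2',427,261,.08),('cut',378,292,.036),('balance',277,228,.106),('n1',387,248,.02),('n2',403,252,.02),('dry head',345,195,.25),('grey',510,250,.25),('beigetop',325,205,.25)]: print(n,ray(s,u,v,z).round(3))
E
```

```text
noz [0.496 0.373 0.02 ]
cap2 [0.437 0.41  0.012]
bin [0.6  0.35 0.03]
cap1 [0.61  0.329 0.015]
h1 [ 0.458 -0.066  0.08 ]
h2 [ 0.465 -0.181  0.08 ]
cut [ 0.397 -0.073  0.036]
balance [0.534 0.161 0.106]
n1 [ 0.505 -0.099  0.02 ]
n2 [ 0.496 -0.138  0.02 ]
dry head [0.571 0.017 0.25 ]
grey [ 0.464 -0.304  0.25 ]
beigetop [0.55  0.057 0.25 ]
```

View pics/crop.png

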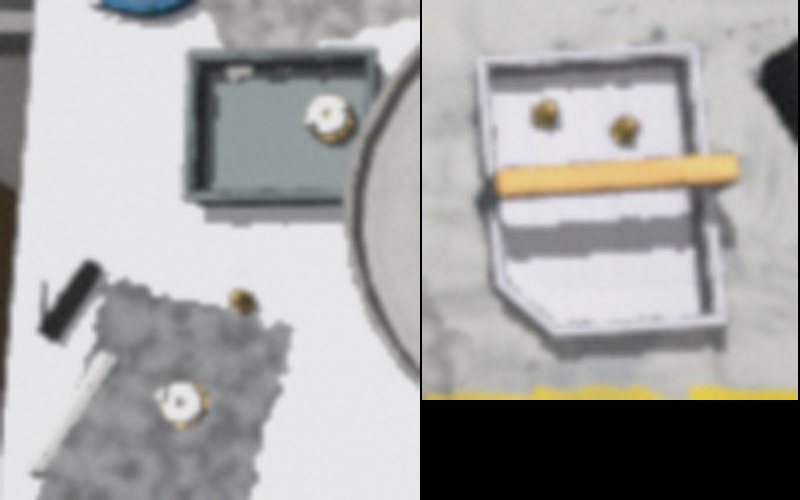

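The crop confirms the layout. The nozzle stands at crop (242,300), clear of the pan and bin. The cap is at (182,403), beside the pen, and the bin's +y (left) half is empty. The tote bar is tilted about 3.5° and the cut corner is bottom left. Next I'll hover over the nozzle and check IK for the later poses.

```bash
cat >> h.py <<'E'
from scipy.spatial.transform import Rotation as Ro
def go(p,yaw,lin=True,speed=.15):   # p = grasp point, tool down
    q=[p[0],p[1],p[2]+.163]
    r.servo_line(q,[180,0,yaw],speed=speed) if lin else r.reach(q,[180,0,yaw])
def tilted(g,yaw,deg,toteyaw):      # tool pose for tote tilted towards its cut corner, grasp at g
    d=Ro.from_euler('z',toteyaw,degrees=True).apply(np.array([-1,1,0])/2**.5)
    T=Ro.from_rotvec(np.cross([0,0,1],d)*np.radians(deg))*Ro.from_euler('xyz',[180,0,yaw],degrees=True)
    return np.array(g)-.163*T.apply([0,0,1]),T.as_euler('xyz',degrees=True)
E
python3 - <<'E'
from h import *
for y in (93.5,-86.5):
    print(y,r.inverse_kinematics([.461,-.123,.25],[180,0,y]),r.inverse_kinematics(*map(list,tilted([.42,-.11,.24],y,40,3.5))))
for p,y in (([.42,-.12,.36],183.5),([.6,.378,.22],75),([.437,.41,.19],75)): print(r.inverse_kinematics(p,[180,0,y]))
go([.496,.373,.12],130,False)
s=snap('wrist','w1'); print([proj(s,[.496,.373,z]) for z in (0,.026)], r.sense()['clock'])
E
```

```text
93.5 [-19.02550632 -12.62036055 103.29339515   0.          89.3269654
 -22.52550632] None
-86.5 None None
[ -20.40968062  -20.57786308   98.5797429     0.          101.99812018
 -113.90968062]
[ 2.94628174e+01  2.41171975e+01  6.72226123e+01 -2.54444375e-14
  8.86601903e+01  4.44628174e+01]
[ 3.99214743e+01  8.78538779e+00  8.86208718e+01 -2.54444375e-14
  8.25937404e+01  5.49214743e+01]
[(np.float64(321.26419489865424), np.float64(244.60215468580986)), (np.float64(321.3217030732464), np.float64(255.74500965058394))] 1.8417
```

View pics/w1.png

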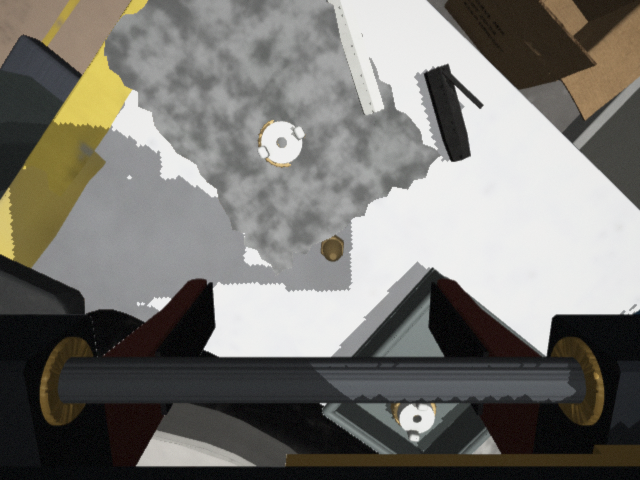

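The wrist view shows the nozzle at (332,249), the loose cap at (281,143), and the bin's near corner at about (425,265). Next I'll get the positions and search for a feasible tilt pose.

```bash
python3 - <<'E'
from h import *
s=snap('wrist')
for n,u,v,z in (('noz',332,249,.013),('cap',281,143,.013),('bincorner',425,265,.03),('pencap',465,160,.01),('penend',382,112,.01)): print(n,ray(s,u,v,z).round(4))
for deg in (30,38):
  for dz in range(-90,91,15):
    for x in (.36,.42,.48,.55):
     for y in (-.11,):
      q=r.inverse_kinematics(*map(list,tilted([x,y,.24],93.5+dz,deg,3.5+dz)))
      if q is not None: print(deg,dz,x,y,np.round(q))
E
```

```text
noz [0.5006 0.3778 0.013 ]
cap [0.4375 0.4067 0.013 ]
bincorner [0.5442 0.4081 0.03  ]
pencap [0.5257 0.4683 0.01  ]
penend [0.4705 0.457  0.01  ]
30 -90 0.36 -0.11 [ -2. -15.  95. -26. 118.  75.]
30 -90 0.42 -0.11 [ -2.  -6.  86. -26. 117.  76.]
30 -90 0.48 -0.11 [ -2.   3.  77. -26. 117.  76.]
30 -90 0.55 -0.11 [ -2.  14.  65. -26. 118.  76.]
30 -75 0.36 -0.11 [  1. -21.  99. -29. 114.  63.]
30 -75 0.42 -0.11 [  0. -11.  91. -29. 112.  64.]
30 -75 0.48 -0.11 [  0.  -2.  82. -29. 111.  64.]
30 -75 0.55 -0.11 [  0.   9.  71. -29. 112.  64.]
30 -60 0.36 -0.11 [  3. -27. 104. -31. 109.  50.]
30 -60 0.42 -0.11 [  2. -18.  96. -30. 107.  51.]
30 -60 0.48 -0.11 [  2.  -8.  88. -30. 105.  52.]
30 -60 0.55 -0.11 [  2.   3.  78. -30. 105.  52.]
30 -45 0.36 -0.11 [  3. -34. 108. -31. 104.  37.]
30 -45 0.42 -0.11 [  3. -24. 102. -31. 101.  38.]
30 -45 0.48 -0.11 [  3. -15.  94. -30.  99.  39.]
30 -45 0.55 -0.11 [  2.  -4.  84. -30.  98.  39.]
30 -30 0.36 -0.11 [  2. -42. 113. -29.  99.  22.]
30 -30 0.42 -0.11 [  2. -32. 107. -29.  95.  23.]
30 -30 0.48 -0.11 [  2. -22. 100. -29.  92.  24.]
30 
[... 2752 characters left out ...]
66. -51.]
38 45 0.48 -0.11 [-30. -44. 117.  21.  76. -78.]
38 45 0.55 -0.11 [-25. -32. 110.  18.  69. -75.]
38 60 0.42 -0.11 [ -44.  -48.  118.   33.   90. -102.]
38 60 0.48 -0.11 [-37. -38. 113.  31.  82. -99.]
38 60 0.55 -0.11 [-31. -27. 106.  29.  76. -95.]
38 75 0.36 -0.11 [ -56.  -46.  118.   39.  104. -123.]
38 75 0.42 -0.11 [ -47.  -38.  113.   38.   96. -119.]
38 75 0.48 -0.11 [ -41.  -30.  108.   36.   90. -115.]
38 75 0.55 -0.11 [ -35.  -20.  101.   35.   84. -112.]
38 90 0.36 -0.11 [ -55.  -36.  112.   39.  109. -137.]
38 90 0.42 -0.11 [ -48.  -29.  107.   39.  103. -133.]
38 90 0.48 -0.11 [ -42.  -21.  102.   38.   98. -129.]
38 90 0.55 -0.11 [ -36.  -12.   94.   38.   93. -126.]
```

```bash
python3 - <<'E'
from h import *
n=np.array([.5006,.3778])-.012*np.array([.766,.643])
go([*n,.08],130); go([*n,.022],130,speed=.08)
print(r.sense()['contact_force']); r.grab(20); a=r.sense(); print(a['opening'],a['gripper_force'])
go([*n,.20],130); a=r.sense(); print(a['opening'],a['gripper_force'],a['clock'])
snap('wrist','w2')
E
```

```text
[-0.40124068  0.07001364  0.6364511 ]
0.01313361654821781 19.99649199871783
0.013410398411586656 19.995837530141216 5.6583
```

View pics/w2.png

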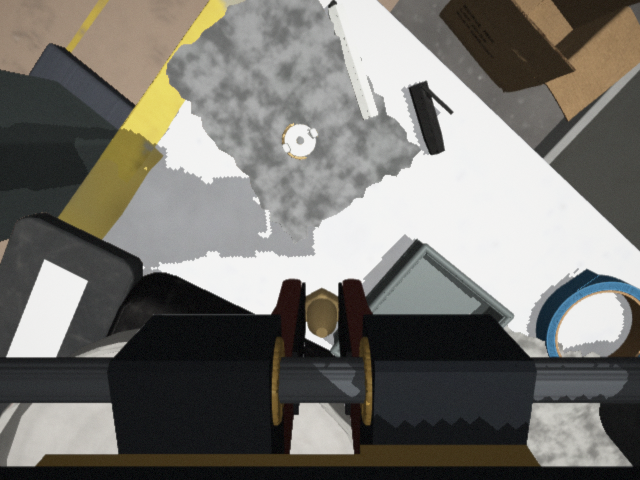

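The nozzle is held upright at (321,310). Crossing in front of the dryer to the tote.

```bash
python3 - <<'E'
from h import *
go([.38,.20,.2],165,speed=.25); go([.38,-.06,.2],183.5,speed=.25); go([.421,-.123,.17],183.5)
s=snap('wrist'); np.savez('w3.npz',**s)
go([.421,-.123,.060],183.5,speed=.1); print(r.sense()['contact_force'],r.sense()['clock'])
r.let_go(); r.wait(.2); go([.421,-.123,.2],183.5); s=snap('wrist','w4'); np.savez('w4.npz',**s); print(r.sense()['clock'],r.sense()['contact_force'])
E
```

```text
[-0.00847611  0.1828132  -0.79415534] 9.8583
12.4083 [-0.00634812 -0.39209653 -0.24375514]
```

View pics/w4.png

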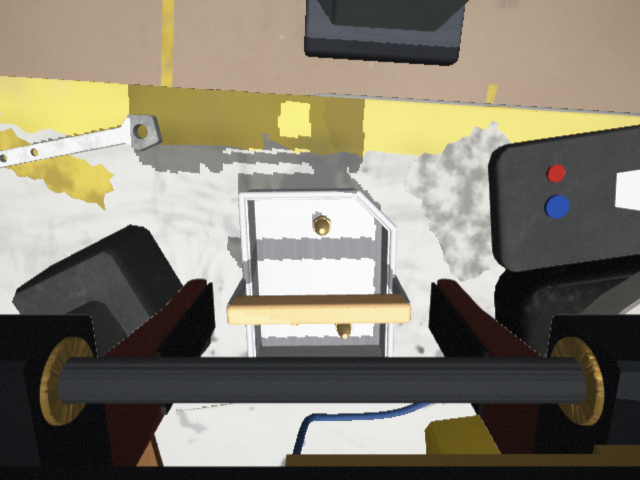

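The nozzle now stands in the tote at (321,225), and the bar's top face is centred at about (319,312). Next is the cap.

```bash
python3 - <<'E'
from h import *
s=dict(np.load('w4.npz'))
for u,v in ((319.5,312),(229,314),(411,309)): print(ray(s,u,v,.091).round(4))
go([.38,-.06,.2],183.5,speed=.25); go([.38,.20,.2],150,speed=.25); go([.4375,.4067,.12],75,speed=.25)
s=snap('wrist','w5'); f=s['frame']; print(proj(s,[.4375,.4067,.013]))
g=f.astype(int); m=((g.min(2)>200)*255).astype(np.uint8)
for c in cv2.findContours(m,cv2.RETR_EXTERNAL,cv2.CHAIN_APPROX_NONE)[0]:
    a=cv2.contourArea(c)
    if 600<a<4000: (x,y),R=cv2.minEnclosingCircle(c); print(a,x,y,R,ray(s,x,y,.013).round(4))
E
```

```text
[ 0.462 -0.122  0.091]
[ 0.4668 -0.1791  0.091 ]
[ 0.4564 -0.0644  0.091 ]
(np.float64(320.36704008279656), np.float64(247.43371936049456))
890.0 309.5 333.5 24.135135650634766 [0.416  0.3535 0.013 ]
924.0 320.5 248.0 18.927593231201172 [0.4375 0.4063 0.013 ]
```

View pics/w5.png

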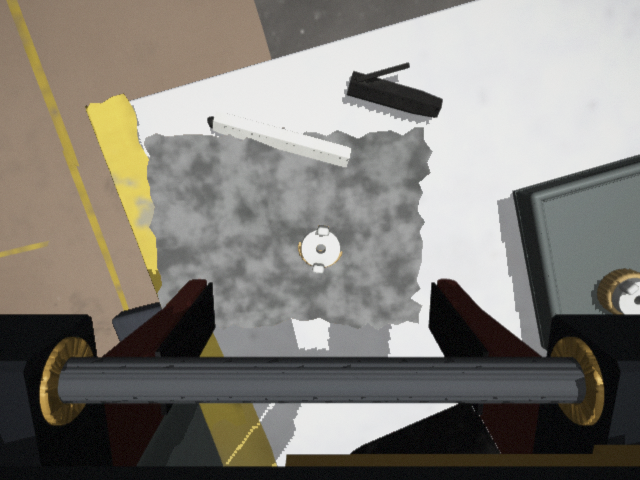

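Cap confirmed at (320,248), with the pen well clear. Picking it up and placing it in the bin.

```bash
python3 - <<'E'
from h import *
s=snap('wrist'); print(ray(s,515,191,.03))
c=[.4375,.4065]
go([*c,.022],75,speed=.1); r.grab(20); print(r.sense()['opening'])
go([*c,.12],75); a=r.sense(); print(a['opening'],a['gripper_force'])
go([.594,.378,.12],90); s=snap('wrist'); np.savez('w6.npz',**s); cv2.imwrite('pics/w6.png',s['frame'][:,:,::-1]); print(r.sense()['clock'])
E
```

```text
[0.55002052 0.4143148  0.03      ]
0.027936622510003666
0.028010613679647262 19.789588887942955
19.8
```

View pics/w6.png

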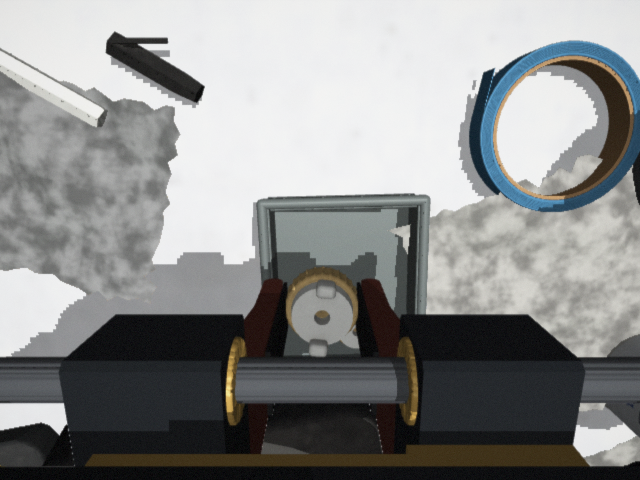

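The cap is held at (322,315). The bin's +y wall spans (258..430, 198), so I need to shift slightly in +x, then release.

```bash
python3 - <<'E'
from h import *
s=dict(np.load('w6.npz'))
p=ray(s,344,198,.03); a,b=ray(s,258,200,.03),ray(s,430,197,.03); print(p,a,b)
x,y=(a[0]+b[0])/2,p[1]-.030
print(x,y); x=np.clip(x,.594,.607); y=np.clip(y,.374,.384)
go([x,y,.12],90); go([x,y,.053],90,speed=.08); print(r.sense()['contact_force']); r.let_go(); r.wait(.2)
go([x,y,.2],90); s=snap('wrist','w7'); print(r.sense()['clock'])
E
```

```text
[0.60574862 0.41133468 0.03      ] [0.55852561 0.41019716 0.03      ] [0.65290598 0.41191961 0.03      ]
0.6057157966333228 0.38133467553671785
[ 0.81544107  0.02297007 -0.01091855]
23.4417
```

View pics/w7.png

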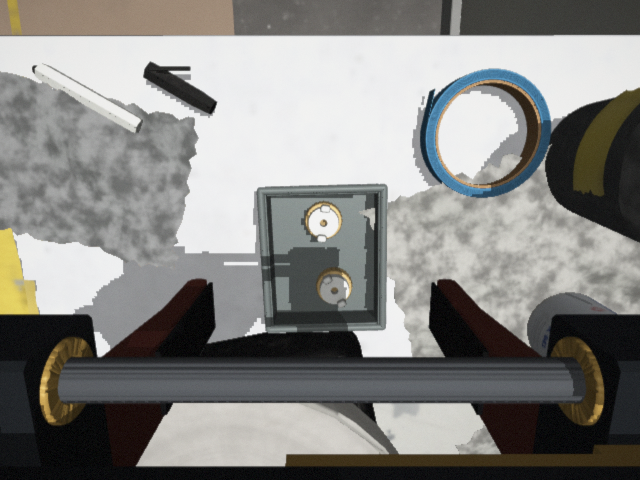

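Both caps lie in the bin, at (323,222) and (334,288). Now I'll grip the tote and lift it.

```bash
python3 - <<'E'
from h import *
go([.38,.20,.2],120,speed=.28); go([.38,-.1,.2],94.8,speed=.28); go([.39,-.122,.125],94.8,speed=.2); go([.462,-.122,.125],94.8)
go([.462,-.122,.080],94.8,speed=.08); print(r.sense()['contact_force']); r.grab(60); a=r.sense(); print(a['opening'],a['gripper_force'])
go([.462,-.122,.15],94.8,speed=.08); go([.42,-.115,.15],94.8,speed=.1); go([.42,-.11,.26],94.8,speed=.12)
a=r.sense(); print(a['opening'],a['contact_force'],a['clock']); go([.42,-.11,.26],50)
E
```

```text
[-0.58907365  0.18004081  0.1756911 ]
0.013953792872566994 59.99827265739441
0.01398826905249719 [ 0.47373152  0.21489617 -2.53902338] 31.5333
```

```bash
python3 - <<'E'
from h import *
for t in range(6,43,6):
    p,o=tilted([.42,-.11,.26],50,t,-39.6); r.servo_line(list(p),list(o),speed=.05)
r.wait(1.5)
s=snap('wrist'); t=snap('top'); c=snap('scene')
im=np.zeros((480,800,3),np.uint8); im[:,:480]=cv2.resize(s['frame'],(640,480))[:,80:560,::-1]
im[:240,480:]=cv2.resize(t['frame'][220:320,330:463],(320,240))[:,:,::-1]
im[240:,480:]=cv2.resize(c['frame'][150:270,310:470],(320,240))[:,:,::-1]
cv2.imwrite('pics/t1.png',im); a=r.sense(); print(a['clock'],a['opening'],a['contact_force'],a['torque'],a['orientation'])
E
```

```text
37.5583 0.013700565544808358 [-0.45179727  0.34362976 -2.54736073] [ 0.7083524   0.18104506 -0.00218193] [147.33491941  28.02256083  41.63502953]
```

View pics/t1.png

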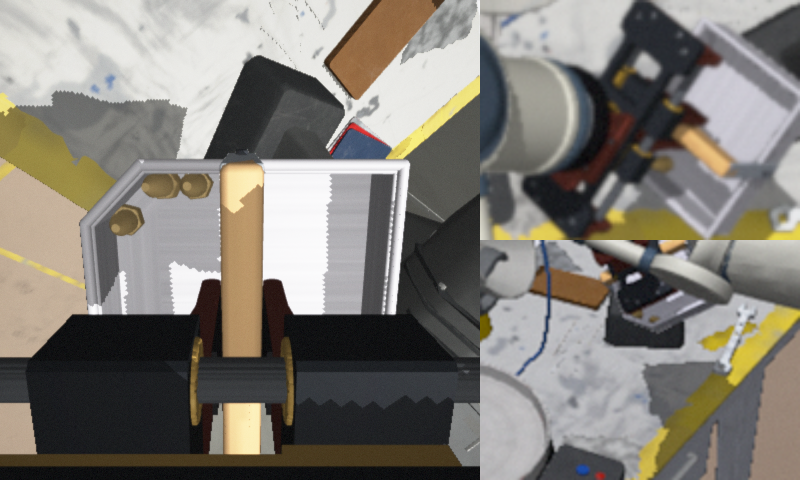

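All three nozzles have slid into the cut corner, at (125,222), (160,187) and (197,186). The farthest is about 38 mm from the corner point. The tote is held steady at 42°, clear of everything.

```bash
python3 -c "
from station import r
print(r.hand_in())"
```

```text
the job is handed in; nothing more can be done
None
```

I sorted both parts and handed the job in with the tote held steady in the air at about 42° and all three nozzles in its cut-off corner. The call gave no verdict, and the clock read 37.6 s at the last check.

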